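# Refit the pulled-off control knob on the microscope console

## Task

The black control knob has come off the microscope's console and stands on the bench. Pick it up, put it back on the bare steel spindle of the console with the flat of its bore on the flat of the spindle, press gently until it snaps fully home, and let go. Do not force it: the spindle is sprung, and must never be driven down to its stop. Leave the objective, the jar and the wafer box where they stand.

Things in the scene. Friction and masses are not known exactly. Their poses are not given: they have to be found in the camera images.
- knob_mid (a point): Centre of the loose control knob: black, 38 mm tall, 0.06 to 0.13 kg, standing on the bench, bore down. Grip its octagonal, solid upper half (19 to 38 mm above its underside, 44 mm across flats, flats facing its x, y and diagonals); the grey round lower half is 42 mm across. z is up along the bore; the white pointer line on top and the flat of the bore both lie on the knob's own -x side.
- knob_bore (a point): Centre of the bore's mouth, in the knob's underside, 19 mm below knob_mid, same axes. The blind D-shaped bore is 15.4 mm across and 19 mm deep, its flat 3.7 mm from the axis: 0.7 mm of play all round the spindle.
- spindle_tip (a point): Fixed point: centre of the top of the console's bare steel D-spindle, unpressed; 105 mm above the bench; axes of the console (-x its front). Spindle: vertical, 14 mm across, one flat 3 mm from its axis, top 3 mm tapered in by 1.5 mm. The flat faces the console's front, but turned by an unmeasured angle, up to 1.2 rad either way. It turns stiffly (0.05 N m). Knob home: knob_mid 1 mm above here.
- collar_top (a point): Centre of the top of the steel collar, 22 mm across, from which the spindle stands 18 mm up; the knob rests on it when home. Both are sprung and yield down together, from 3 N at first, 1.5 N more per mm, to the stop at 10 mm (18 N). Pressed on wrongly turned, the knob pushes them down; turned so until the flats meet (within 0.2 rad), it slips on and the load falls.
- snap_ball (a point): Point on the spindle's axis, 5.4 mm above the collar's top (fixed, unpressed), level with the sprung brass ball in the spindle's round back. With the flats aligned the knob goes on freely for its first 10 mm, then its lip meets the ball; 5 to 10 N of push take it over the ball, it snaps on and stays. Axes of the console.
- console: The console: a white box fixed to the bench, 200 x 240 x 75 mm (x, y, z), origin at the centre of its underside, front to its own -x. The spindle stands 30 mm to the front and 45 mm to the -y side of its centre. Another black knob, 38 mm across and 22 mm tall, is mounted 110 mm to the +y side of the spindle: leave it.
- objective: Bystander: a microscope objective standing on the bench, steel and black with a yellow ring, 30 mm across, 47 mm tall; origin at the centre of its underside.
- jar: Bystander: an amber jar with a white lid, 44 mm across, 50 mm tall; origin at the centre of its underside.
- wafer_box: Bystander: a round flat blue and white wafer box, 93 mm across, 28 mm tall; origin at the centre of its underside.
Things that resemble listed ones, but are neither listed nor needed, are in the scene too. What is shaped like the part that bears knob_mid but blue is not meant.

How it is judged:
At the end, for the whole second after the job is handed in: The knob is snapped fully home on the spindle and let go: its axis within 3 mm of the spindle's, its centre between 2 mm below and 3 mm above the spindle_tip point, upright within 0.1 rad, at rest (horizontal distance between knob_mid and spindle_tip below 0.003 m and z of knob_mid in the frame of spindle_tip between -0.002 and 0.003 m and angle between knob_mid's own z axis and vertical below 0.1 rad and linear speed of knob below 0.02 m/s); the robot touches nothing.
It fails at once if the spindle and its collar are driven down to their stop (more than 9.5 mm, over about 17 N) (distance of collar_top from where it was at the start of the episode above 0.0095 m).
It fails at once if a bystander (objective, jar or wafer box) is moved by more than 20 mm (distance of any of objective, jar, wafer_box from where it was at the start of the episode above 0.02 m).
It also fails if it takes over 70 s, if anything falls off the work surface, if the arm or the gripper's body presses on something with over 40 N, if the wrist force passes 120 N, or if a joint passes its speed limit or range.

## Robot

A 6-joint arm with a two-finger parallel gripper is mounted at the origin on the work surface. World frame = base frame: x ahead of the robot, y to its left, z up, the work surface at z = 0. Lengths are in m, angles in rad, forces in N, time in s.
With the tool pointing down it reaches from about 0.3 to 0.775 m from the base axis. Payload 14.6 kg.
Tool frame: the origin (TCP) lies at the centre of the arm's flange, where the gripper is bolted on; the fingertips stand 199 mm ahead of it and the grasp point (between the pads) lies 180 mm ahead of it; z points along the fingers, y is the line along which they close (so a half turn about z gives the same grasp; the last joint's range is limited). The gripper opens to 94 mm and grips with 3 to 60 N. Pads are 16 mm wide; open, the fingers measure 119 mm over their backs; the gripper's body (75 mm by 177 mm) begins 78 mm behind the grasp point.
Start: joints at [-1.267, 0.3, 1.521, -0, 1.321, -0.067], TCP at [0.199, -0.513, 0.405] pointing down, gripper open.
Joint ranges: [-3.03, 3.03], [-0.79, 2.21], [0.23, 2.52], [-1.04, 4.18], [0, 3.07], [-2.55, 2.55]. Speed limits (rad/s): [2.22, 2.22, 2.57, 3.14, 3.14, 3.14].

## Interface

Orientations are given as [roll, pitch, yaw] about the fixed x, y, z axes, in that order (R = Rz(yaw) Ry(pitch) Rx(roll)).
In Python, from station import ctrl gives the robot as it stands. The module is installed in compiled form; this text tells all that it offers.
- The arm moves only by the tool servo_tool, never from a script. Its argument "motion" is a list of rows, each a list of 5 numbers: the closure, from 0 (fully open) to 1 (shut), then the shift along the world's x, y, z in cm, then the turn about the world's z in degrees. A call has 1 to 20 rows; each row is the pose to reach, as a shift and turn from the pose commanded when the call began; what a row does not reach only later rows make up. A row lasts 1/8 s, in which the tool goes at most 62.5 mm and 10.7 degrees, less where a joint would pass 70% of its speed; a pose out of reach is approached as far as the arm can. A call with a gripper value outside its range is refused whole. The fingers move at their own pace and stop on an object; "squeeze" is the grip in N (left out, the last holds). Time passes only in rows, so rows that repeat a pose let the fingers close. It gives the time, the measured TCP pose, the force, the opening and the grip force at its end, in the units of the state.
- ctrl.get_obs(): the state, without advancing time (a new reading comes with each control period).
- ctrl.camera(name): name is "scene" or "side" or "wrist"; returns a dict with "image" (400x640x3 uint8, red, green, blue), "fx", "fy", "cx", "cy" (pixels), "camera_from_world" (4x4, takes a point from world to camera coordinates); the wrist camera has in their place "hand_eye" (4x4, takes a point from camera to tool coordinates, whose origin is the TCP and whose axes are the flange's). Camera axes: x right, y up, looking along -z (the intrinsics and any distortion apply to the point x, -y, -z); pixel columns grow to the right and rows downward; lengths in m; the calibration is good to about 2 mm. The wrist camera is an equidistant fisheye: a pixel r from the principal point sees the ray r / f radians off the axis. A picture is of the moment at which its call begins: read the wrist's pose just before it. There is no depth.
- ctrl.hand_in(): hands the job in; it is judged then, once.
The state is a dict: "time_s": time; "qpos": joint angles; "joint_vel": joint speeds; "tau": joint torques, N m; "ee_pos": TCP position; "eef_rot": TCP orientation; "force": force on the tool from outside, world axes, zero at the start; "moment": the same for the moment, N m; "grip_width": finger opening in m; "grip_force": force on a finger pad.
Only numpy, scipy, OpenCV 4.12 (cv2) and the standard library are available. Lean on these libraries where they do the work, as an engineer would, in place of code of your own. Each camera call takes 0.05 s, during which the arm holds its last target. There are 200 camera calls.

## Working session

There is one attempt and no reset: what is moved stays moved. The work goes in short steps, Python scripts to look and compute and a tool call to move; the robot and the scene stay as the last step left them, time stands still between calls to the robot, and variables do not carry over. Pictures are saved under pics/ and viewed, at most 10 in all, crops included, and the job is handed in when it is done.

Besides the shell and the picture viewer there is one more tool, called after "Request:" as name([rows], argument=value, ...), one row to a line, values as JSON. servo_tool: Moves the arm, as the interface text tells. Its arguments: {"type":"object","properties":{"motion":{"type":"array","items":{"type":"array","items":{"type":"number"}}},"squeeze":{"type":"number"}},"required":["motion"]}

```bash
mkdir -p pics; cat > h.py <<'E'
import numpy as np, cv2
from scipy.spatial.transform import Rotation as R
from station import ctrl
def snap(n,f):
    o=ctrl.get_obs(); c=ctrl.camera(n); cv2.imwrite('pics/'+f+'.png',cv2.cvtColor(c['image'],cv2.COLOR_RGB2BGR))
    c['o']=o; return c
def ray(c,u,v):
    a,b=(u-c['cx'])/c['fx'],(v-c['cy'])/c['fy']
    if 'hand_eye' in c:
        t=np.hypot(a,b); s=np.sin(t)/t if t>1e-9 else 1
        d=np.array([a*s,-b*s,-np.cos(t)]); o=c['o']; W=np.eye(4)
        W[:3,:3]=R.from_euler('xyz',o['eef_rot']).as_matrix() if np.size(o['eef_rot'])==3 else np.array(o['eef_rot']).reshape(3,3)
        W[:3,3]=o['ee_pos']; M=W@c['hand_eye']
    else:
        d=np.array([a,-b,-1]); M=np.linalg.inv(c['camera_from_world'])
    return M[:3,3],M[:3,:3]@d
def onz(c,u,v,z):
    p,d=ray(c,u,v); return p+d*(z-p[2])/d[2]
E
python3 - <<'E'
from h import *
a=[snap(n,n+'0') for n in ('scene','side','wrist')]
for c in a: print({k:v for k,v in c.items() if k not in('image','o')})
print(a[0]['o'])
I=[cv2.cvtColor(c['image'],cv2.COLOR_RGB2BGR) for c in a]
E
```

```text
{'fx': 448.2586475708462, 'fy': 448.2586475708462, 'cx': 316.37439571631825, 'cy': 195.80499713759858, 'camera_from_world': array([[ 0.34740146,  0.93768845,  0.00725272, -0.11061233],
       [-0.76107787,  0.2774344 ,  0.58633662,  0.36237461],
       [ 0.54778892, -0.20921408,  0.81003504, -1.37572272],
       [ 0.        ,  0.        ,  0.        ,  1.        ]])}
{'fx': 433.9137790608023, 'fy': 433.9137790608023, 'cx': 326.1955086900896, 'cy': 195.25478857648056, 'camera_from_world': array([[-0.89783164, -0.44028313, -0.00700761,  0.42383452],
       [ 0.30772722, -0.63874581,  0.70520051, -0.25373511],
       [-0.31496397,  0.6309949 ,  0.7089733 , -0.90105715],
       [ 0.        ,  0.        ,  0.        ,  1.        ]])}
{'fx': 309.70691628693146, 'fy': 309.70691628693146, 'cx': 325.49398453205254, 'cy': 200.71242822255303, 'hand_eye': array([[-7.82621992e-04,  9.70325557e-01,  2.41800953e-01,
         7.13147314e-02],
       [ 9.99999656e-01,  6.92578913e-04,  4.57379102e-04,
         1.02995482e-03],
       [ 2.76340391e-04,  2.41801228e-01, -9.70325765e-01,
         2.05271719e-02],
       [ 0.00000000e+00,  0.00000000e+00,  0.00000000e+00,
         1.00000000e+00]])}
{'time_s': 0.0, 'qpos': array([-1.26660756e+00,  3.00465454e-01,  1.52159713e+00, -1.04455042e-05,
        1.32068674e+00, -6.65976236e-02]), 'joint_vel': array([ 0.00072349, -0.00146883, -0.00116719, -0.00023554,  0.00048404,
        0.00182923]), 'tau': array([-4.15803597e-04, -5.31809592e+01, -3.52740884e+01,  7.08039198e-02,
        2.43794970e-02, -6.73856448e-05]), 'ee_pos': array([ 0.19927855, -0.51258952,  0.4040825 ]), 'eef_rot': array([-3.14043787e+00, -6.68794432e-05,  3.70788944e-01]), 'force': array([ 0.40883529, -0.84910084, -0.0045133 ]), 'moment': array([-0.00302832,  0.03595387,  0.0266868 ]), 'grip_force': 0.0, 'grip_width': 0.09426650399392911}
```

View pics/scene0.png

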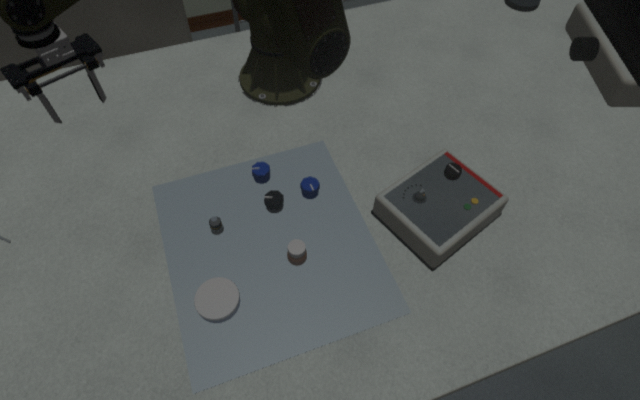

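View pics/wrist0.png

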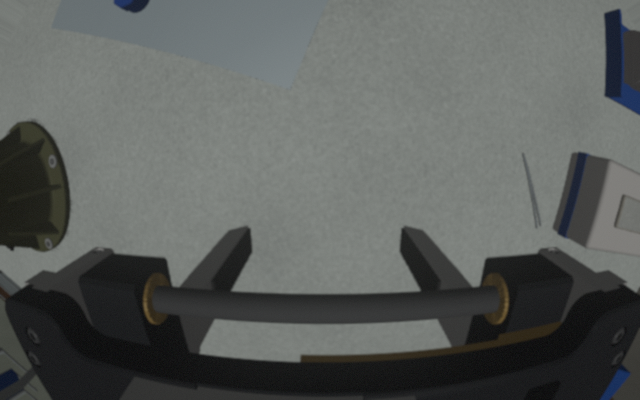

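The scene view shows the candidates. The loose black knob is at (274,200). It could be confused with the blue look-alikes at (261,171) and (310,186), the mounted black knob at (453,170), and the dark object on the right at (584,48). By colour and place, I choose (274,200). The spindle is at about (420,194). In the wrist view only a blue knob edge is visible, at (130,3).

```bash
python3 - <<'E'
from h import *
c=snap('scene','s1'); d=snap('side','d1')
for n,u,v,z in (('knobtop',274,195,.038),('blueA',261,166,.038),('blueB',310,181,.038),('spindle tip',420,188,.105),('mknob',453,164,.097),('obj',215,217,.047),('jar',297,243,.05),('wafer',217,295,.028),('consTopcorners',375,196,.075),('',449,150,.075),('',507,200,.075),('',436,256,.075)):
    p=onz(c,u,v,z); T=d['camera_from_world']; q=T[:3,:3]@p+T[:3,3]
    print(n,p.round(3),(q[0]/-q[2]*d['fx']+d['cx']).round(),(-q[1]/-q[2]*d['fy']+d['cy']).round())
I=cv2.imread('pics/s1.png')
A=cv2.resize(I[155:245,205:340],None,fx=4,fy=4,interpolation=cv2.INTER_CUBIC)
S=cv2.resize(cv2.imread('pics/d1.png'),(400,250))
B=np.zeros((600,800,3),np.uint8);B[:360,:540]=A;B[350:,400:]=S
B2=cv2.resize(I[145:270,370:510],(400,240)[:2],interpolation=cv2.INTER_CUBIC);B[360:,:400]=B2
cv2.imwrite('pics/crop1.png',np.clip(B*1.8,0,255))
E
```

```text
knobtop [ 0.446 -0.155  0.038] 362.0 192.0
blueA [ 0.349 -0.159  0.038] 398.0 202.0
blueB [ 0.436 -0.06   0.038] 350.0 218.0
spindle tip [0.587 0.146 0.105] 247.0 239.0
mknob [0.546 0.257 0.097] 233.0 289.0
obj [ 0.466 -0.301  0.047] 376.0 154.0
jar [ 0.596 -0.148  0.05 ] 309.0 173.0
wafer [ 0.644 -0.34   0.028] 325.0 135.0
consTopcorners [0.554 0.055 0.075] 283.0 224.0
 [0.489 0.285 0.075] 251.0 318.0
 [0.668 0.332 0.075] 161.0 301.0
 [0.738 0.109 0.075] 203.0 214.0[ WARN:0@1.221] global loadsave.cpp:1063 imwrite_ Unsupported depth image for selected encoder is fallbacked to CV_8U.
```

View pics/crop1.png

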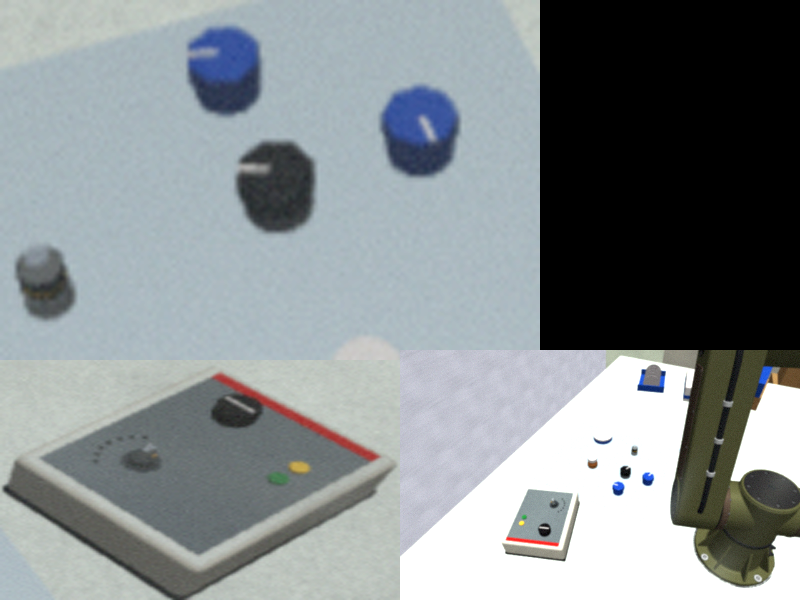

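The crop confirms that the black octagonal knob at about (274,195) has a white pointer pointing left in the image, and that the look-alikes are blue. The spindle's brass ball appears on the right-hand side of the spindle. Next I look at the knob from above.

Request:
servo_tool([
  [0,3.5,5,0,0],
  [0,7,10,0,0],
  [0,10.5,15,0,0],
  [0,14,20,0,0],
  [0,17.5,25,-2,0],
  [0,21,30,-5,0],
  [0,24,35.8,-8,0],
  [0,24,35.8,-10,0],
  [0,24,35.8,-10,0],
  [0,24,35.8,-10,0],
  [0,24,35.8,-10,0],
])

```text
time_s: 1.62
ee_pos: [0.4391, -0.1555, 0.3058]
eef_rot: [3.14, -0.001, 0.369]
force: [-0.7, -0.2, -0.4]
grip_width: 0.0936
grip_force: 0.0
```

```bash
python3 - <<'E'
from h import *
c=snap('wrist','w1'); print(c['o']['time_s'],c['o']['ee_pos'],c['o']['eef_rot'])
E
```

```text
1.625 [ 0.4391279  -0.15548073  0.30575774] [ 3.14029588e+00 -1.23551578e-03  3.69463356e-01]
```

View pics/w1.png

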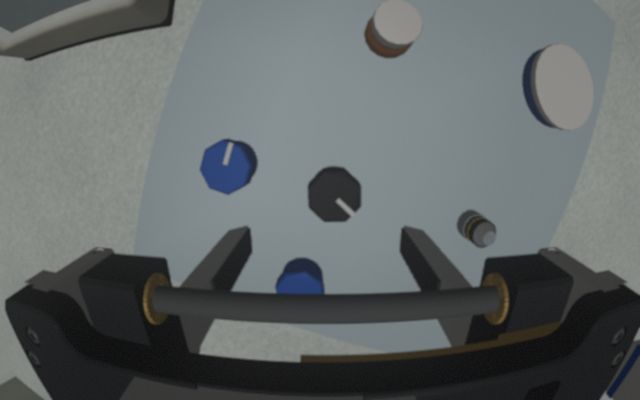

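Wrist view: the black knob's top is centred near (334,194), and its pointer runs from (338,200) to (353,216). The blue knobs are at (227,165) and (300,278). I'll measure the knob.

```bash
cat >> h.py <<'E'
def knob(c,box,zt):
    u0,v0,u1,v1=box; I=c['image'].astype(int); g=np.zeros(I.shape[:2],bool); g[v0:v1,u0:u1]=1
    s=I.sum(2)
    m=((s<190)&g).astype(np.uint8); m=cv2.morphologyEx(m,cv2.MORPH_CLOSE,np.ones((9,9)))
    cs=cv2.findContours(m,0,2)[0]; k=max(cs,key=cv2.contourArea)[:,0]
    P=np.array([onz(c,u,v,zt)[:2] for u,v in k])
    (x,y),r=cv2.minEnclosingCircle((P*1000).astype(np.float32)); H=cv2.convexHull((P*1000).astype(np.float32))[:,0]
    M=cv2.moments(H.astype(np.float32)); cen=np.array([M['m10'],M['m01']])/M['m00']
    th=np.deg2rad(np.arange(0,45,1)); # octagon: width over 4 flat directions is minimal
    w=[np.mean([np.ptp(H@[np.cos(t+i*np.pi/4),np.sin(t+i*np.pi/4)]) for i in range(4)]) for t in th]
    t=th[int(np.argmin(w))]
    f=cv2.fillPoly(np.zeros(m.shape,np.uint8),[cv2.convexHull(k)],1); f=cv2.erode(f,np.ones((3,3)))
    q=np.argwhere((f>0)&(s>240)); L=np.array([onz(c,u,v,zt)[:2]*1000 for v,u in q])
    a=None
    if len(L)>5:
        d=L.mean(0)-cen; a=np.rad2deg(np.arctan2(d[1],d[0])); v=np.linalg.svd(L-L.mean(0))[2][0]; v=v*np.sign(v@d); a=(a,np.rad2deg(np.arctan2(v[1],v[0])),len(L))
    print('cen',cen.round(1),'circ',(round(x,1),round(y,1)),round(r,1),'w',round(min(w),1),'octflat deg mod45',np.rad2deg(t).round(),'pointer dir (radial,line)',a)
E
python3 - <<'E'
from h import *
c=snap('wrist','w2'); knob(c,(295,155,375,235),.038)
E
```

```text
cen [ 456.1 -157.6] circ (456.0, -157.9) 23.3 w 42.9 octflat deg mod45 21.0 pointer dir (radial,line) (np.float64(-117.41343848795816), np.float64(-113.3763070538583), 127)
```

Request:
servo_tool([
  [0,2,4,1,0],
  [0,4,9,3,0],
  [0,6,14,5,0],
  [0,8,19,5,0],
  [0,10,24,5,0],
  [0,13.5,29,4,0],
  [0,14.5,29.8,2,0],
  [0,14.5,29.8,1.5,0],
  [0,14.5,29.8,1.5,0],
  [0,14.5,29.8,1.5,0],
])

```text
time_s: 2.98
ee_pos: [0.5842, 0.1426, 0.3209]
eef_rot: [3.141, -0.001, 0.37]
force: [-0.3, 0.3, 0.5]
grip_width: 0.0937
grip_force: 0.0
```

```bash
python3 - <<'E'
from h import *
c=snap('wrist','w3'); print(c['o']['time_s'],c['o']['ee_pos'],c['o']['eef_rot'])
I=cv2.imread('pics/w3.png')
T=np.eye(4);T[:3,:3]=R.from_euler('xyz',c['o']['eef_rot']).as_matrix();T[:3,3]=c['o']['ee_pos']
q=np.linalg.inv(T@c['hand_eye'])@[.592,.146,.1,1]
t=np.arctan2(np.hypot(q[0],q[1]),-q[2]); s=t*c['fx']/np.hypot(q[0],q[1]); u,v=c['cx']+q[0]*s,c['cy']-q[1]*s; print(u,v)
u0,v0=int(u)-40,int(v)-30
print(u0,v0)
B=np.vstack([cv2.resize(I[v0:v0+60,u0:u0+80],(400,300),interpolation=cv2.INTER_CUBIC),cv2.resize(I,(400,250))])
cv2.imwrite('pics/crop3.png',np.clip(B*1.6,0,255).astype(np.uint8))
E
```

```text
2.975 [0.58415894 0.14257249 0.32085538] [ 3.14130547e+00 -1.47745757e-03  3.69732751e-01]
323.5036612580541 219.56570158135776
283 189
```

View pics/crop3.png

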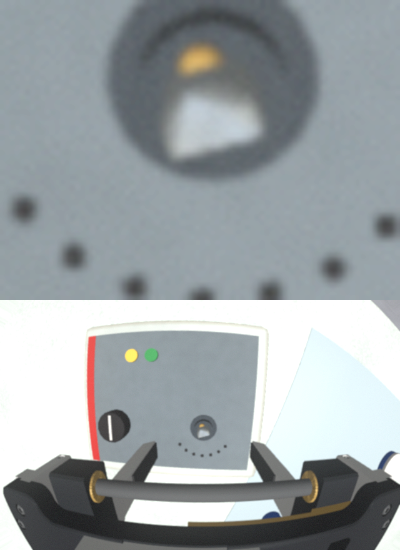

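The crop shows the spindle top as a bright D near (325,212). Its flat edge runs from (317,221) to (335,215), away from the camera. The brass ball is at about (322.6,201), on the back side. I'll turn those into angles.

```bash
python3 - <<'E'
from h import *
c=snap('wrist','w4')
I=c['image'].astype(float); u0,v0=283,189
G=cv2.resize(c['image'][v0:v0+60,u0:u0+80],None,fx=5,fy=5,interpolation=cv2.INTER_CUBIC).astype(int)
m=((G.sum(2)>1.12*3*118)).astype(np.uint8); print(np.percentile(G.sum(2),[5,50,90,97,99.5]))
b=((G[...,0]-G[...,2])>35).astype(np.uint8)
w=lambda x,y,z: onz(c,u0+(x+.5)/5-.5,v0+(y+.5)/5-.5,z)[:2]*1000
for nm,mm,z in (('ball',b,.0924),):
    q=np.argwhere(mm); print(nm,len(q),q.mean(0)[::-1],w(*q.mean(0)[::-1],z))
for th in (380,420,460):
    m=((G.sum(2)>th)&(b==0)).astype(np.uint8); m[:,:120]=0;m[:,300:]=0;m[190:]=0
    k=max(cv2.findContours(m,0,2)[0],key=cv2.contourArea)
    r=cv2.approxPolyDP(k,8,True)[:,0]; P=np.array([w(*p,.105) for p in r])
    M=cv2.moments(np.array([w(*p[0],.105) for p in k],np.float32)); print(th,cv2.contourArea(k),'cen',M['m10']/M['m00'],M['m01']/M['m00']); print(r.tolist(),P.round(1).tolist())
p,q=w(170,160,.105),w(262,130,.105); d=q-p; print('edge',p,q,np.hypot(*d),'normal deg',np.rad2deg(np.arctan2(-d[0],d[1])))
dk=(G.sum(2)<.85*np.median(G.sum(2))).astype(np.uint8);k=max(cv2.findContours(dk,0,2)[0],key=cv2.contourArea);(x,y),r=cv2.minEnclosingCircle(k);print('dark circ',x,y,r,w(x,y,.075),w(x,y,.087),np.ptp([w(x-r,y,.075),w(x+r,y,.075)],axis=0))
# mounted knob pixel for console pose, dots skipped
s=c['camera_from_world'] if 'camera_from_world' in c else None
E
```

```text
[185. 298. 305. 312. 378.]
ball 669 [198.29147982  59.75037369] [602.34613369 151.07287278]
380 193.5 cen 598.2101356787754 144.39833717481477
[[223, 135], [245, 129], [231, 122]] [[596.9, 145.4], [598.8, 143.0], [599.0, 145.0]]Traceback (most recent call last):
  File "<stdin>", line 12, in <module>
ValueError: max() iterable argument is empty
```

```bash
python3 - <<'E'
from h import *
c=snap('wrist','w5')
u0,v0=283,189
G=cv2.resize(c['image'][v0:v0+60,u0:u0+80],None,fx=5,fy=5,interpolation=cv2.INTER_CUBIC).astype(int)
b=((G[...,0]-G[...,2])>20)
w=lambda x,y,z: onz(c,u0+(x+.5)/5-.5,v0+(y+.5)/5-.5,z)[:2]*1000
for th in (250,270,290):
    m=((G.sum(2)>th)&~b).astype(np.uint8); m[:85]=0; m[:,:140]=0;m[:,290:]=0;m[168:]=0
    k=max(cv2.findContours(m,0,2)[0],key=cv2.contourArea)
    P=np.array([w(*p[0],.105) for p in k],np.float32)
    r=cv2.approxPolyDP(k,6,True)[:,0]; M=cv2.moments(P); print(th,cv2.contourArea(P),'cen',M['m10']/M['m00'],M['m01']/M['m00'],r.tolist(),np.array([w(*p,.105) for p in r]).round(1).tolist())
p,q=w(170,160,.105),w(262,130,.105); d=q-p; print('edge',p,q,np.hypot(*d),'normal deg',np.rad2deg(np.arctan2(-d[0],d[1])))
dk=(G.sum(2)<.8*np.median(G.sum(2))).astype(np.uint8);dk[:5]=0;dk[190:]=0;k=max(cv2.findContours(dk,0,2)[0],key=cv2.contourArea);(x,y),r=cv2.minEnclosingCircle(k);print('dark circ',x,y,r,w(x,y,.075),w(x,y,.087),w(x-r,y,.075),w(x+r,y,.075))
E
```

```text
250 90.303265534807 cen 597.7856683250952 147.3941337835159 [[167, 135], [172, 156], [182, 161], [254, 143], [264, 127], [251, 101], [191, 90], [173, 110]] [[594.3, 152.4], [591.8, 150.7], [591.7, 149.3], [597.4, 141.3], [599.9, 140.9], [602.6, 143.8], [601.2, 151.6], [597.8, 152.9]]
270 79.89426627894863 cen 597.7137672222401 147.34715284316547 [[170, 142], [183, 159], [255, 141], [262, 124], [247, 102], [188, 93]] [[593.5, 151.7], [592.0, 149.2], [597.7, 141.3], [600.2, 141.3], [602.3, 144.2], [600.7, 151.9]]
290 71.06605591950938 cen 597.6599767760423 147.2996280885891 [[173, 150], [185, 157], [252, 141], [261, 126], [244, 104], [190, 95], [174, 123]] [[592.7, 150.9], [592.3, 149.1], [597.6, 141.7], [599.9, 141.3], [601.9, 144.5], [600.5, 151.5], [596.2, 152.1]]
edge [591.21757765 150.79948864] [599.45406235 140.98260883] 12.814476560276693 normal deg -140.00293028940828
dark circ 214.2091522216797 78.69499206542969 105.38957214355469 [596.4054515  146.54608419] [599.31856907 147.67085582] [590.67622713 161.33833458] [602.12639942 131.75108397]
```

The spindle axis is at about (596.6, 146.5) mm and its flat faces about -141°. The knob's pointer is at about -114°, so after the grasp it needs a turn of about -27°. I go back to the knob with the same viewing geometry.

Request:
servo_tool([
  [0,-2,-4,1,0],
  [0,-4,-9,1,0],
  [0,-6,-14,1,0],
  [0,-9,-19,1,0],
  [0,-11,-24,0,0],
  [0,-13,-28,-2,0],
  [0,-14,-30.4,-5,0],
  [0,-14,-30.4,-6.7,0],
  [0,-14,-30.4,-6.7,0],
  [0,-14,-30.4,-6.7,0],
  [0,-14,-30.4,-6.7,0],
])

```text
time_s: 4.5
ee_pos: [0.4445, -0.1604, 0.2535]
eef_rot: [3.141, -0.001, 0.371]
force: [-0.8, 0.4, -0.1]
grip_width: 0.0941
grip_force: 0.0
```

```bash
python3 - <<'E'
from h import *
c=snap('wrist','w6'); print(c['o']['time_s'],c['o']['ee_pos'],c['o']['eef_rot'])
knob(c,(280,155,375,262),.038)
E
```

```text
4.5 [ 0.44454563 -0.16043493  0.25351818] [ 3.14055461e+00 -1.05171221e-03  3.71332253e-01]
cen [ 456.9 -157.6] circ (456.9, -157.3) 24.0 w 44.1 octflat deg mod45 23.0 pointer dir (radial,line) (np.float64(-120.8525986020386), np.float64(-111.96447985329158), 181)
```

Request:
servo_tool([
  [0,1.2,0.3,-1,1],
  [0,1.2,0.3,-2.5,1],
  [0,1.2,0.3,-4,1],
  [0,1.2,0.3,-4.5,1],
  [0,1.2,0.3,-4.5,1],
  [1,1.2,0.3,-4.5,1],
  [1,1.2,0.3,-4.5,1],
  [1,1.2,0.3,-4.5,1],
  [1,1.2,0.3,-4.5,1],
  [1,1.2,0.3,-4.5,1],
  [1,1.2,0.3,-4.5,1],
], squeeze=25)

```text
time_s: 5.92
ee_pos: [0.4563, -0.1576, 0.2077]
eef_rot: [-3.142, 0.0, 0.388]
force: [-0.3, 0.0, 0.4]
grip_width: 0.0437
grip_force: 25.0
```

Request:
servo_tool([
  [1,0,0,3,0],
  [1,0,0,8,0],
  [1,0,0,13,0],
  [1,2,4,14,-7],
  [1,4,8,14,-14],
  [1,6,12,14,-21],
  [1,8,16,14,-28],
  [1,10,20,14,-28],
  [1,12,25,14,-28],
  [1,14,30,14,-28],
  [1,14,30.4,14,-28],
  [1,14,30.4,14,-28],
  [1,14,30.4,14,-28],
])

```text
time_s: 7.55
ee_pos: [0.5962, 0.1453, 0.3477]
eef_rot: [3.141, 0.0, -0.102]
force: [-0.6, -0.3, -0.5]
grip_width: 0.0438
grip_force: 25.0
```

```bash
python3 - <<'E'
from h import *
c=snap('wrist','w7'); o=c['o']; print(o['time_s'],o['ee_pos'],o['eef_rot'],o['force'],o['grip_width'])
I=cv2.imread('pics/w7.png')
s=snap('scene','s7'); d=snap('side','d7')
B=np.zeros((600,800,3),np.uint8)
B[:300,:480]=cv2.resize(I,(480,300))
B[300:,:400]=cv2.resize(cv2.imread('pics/s7.png')[90:240,350:550],(400,300),interpolation=cv2.INTER_CUBIC)
B[300:,400:]=cv2.resize(cv2.imread('pics/d7.png')[150:300,150:350],(400,300),interpolation=cv2.INTER_CUBIC)
cv2.imwrite('pics/crop7.png',np.clip(B*1.5,0,255).astype(np.uint8))
E
```

```text
7.55 [0.59616375 0.14529305 0.34772833] [ 3.14144289e+00  9.31024356e-05 -1.01595296e-01] [-0.55347661 -0.29907932 -0.54705194] 0.043757036678903016
```

View pics/crop7.png

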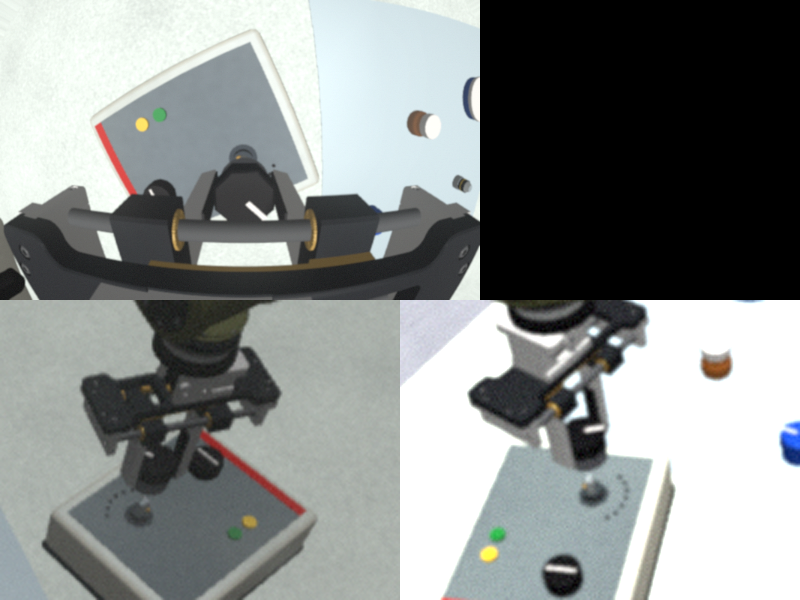

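Wrist view: the knob is held square between the fingers, pointer toward the lower right. Scene and side views show it just above the spindle, clear of the mounted knob. I shift +1.2 mm in y and descend.

Request:
servo_tool([
  [1,0,0.12,-1,0],
  [1,0,0.12,-2,0],
  [1,0,0.12,-2.8,0],
  [1,0,0.12,-3.2,0],
  [1,0,0.12,-3.4,0],
  [1,0,0.12,-3.5,0],
  [1,0,0.12,-3.6,0],
  [1,0,0.12,-3.7,0],
  [1,0,0.12,-3.8,0],
  [1,0,0.12,-3.8,0],
])

```text
time_s: 8.95
ee_pos: [0.5964, 0.1475, 0.3099]
eef_rot: [-3.141, -0.001, -0.101]
force: [2.2, -1.3, 2.5]
grip_width: 0.0442
grip_force: 25.0
```

Request:
servo_tool([
  [1,0.06,-0.05,0,0],
  [1,0.06,-0.05,0,0],
  [1,0.06,-0.05,0,0],
])

```text
time_s: 9.32
ee_pos: [0.5969, 0.1471, 0.3096]
eef_rot: [3.142, -0.0, -0.1]
force: [1.8, -0.9, 1.2]
grip_width: 0.0437
grip_force: 25.0
```

```bash
python3 - <<'E'
from h import *
c=snap('scene','s8'); o=ctrl.get_obs(); print(o['force'],o['moment'],o['ee_pos'])
d=snap('side','d8')
B=np.hstack([cv2.resize(cv2.imread('pics/s8.png')[145:225,380:460],(400,400),interpolation=cv2.INTER_CUBIC),cv2.resize(cv2.imread('pics/d8.png')[190:270,200:280],(400,400),interpolation=cv2.INTER_CUBIC)])
cv2.imwrite('pics/crop8.png',np.clip(B*1.6,0,255).astype(np.uint8))
E
```

```text
[ 1.67957635 -0.6954734   0.75362812] [-0.08637968 -0.3870783   0.03215122] [0.59689119 0.14708766 0.3096467 ]
```

Request:
servo_tool([
  [1,0.06,-0.03,0,0],
  [1,0.06,-0.03,0,0],
  [1,0.06,-0.03,-0.1,0],
  [1,0.06,-0.03,-0.2,0],
  [1,0.06,-0.03,-0.3,0],
  [1,0.06,-0.03,-0.3,0],
])

```text
time_s: 10.18
ee_pos: [0.5975, 0.1468, 0.3065]
eef_rot: [3.142, 0.0, -0.1]
force: [-0.4, 0.8, -1.4]
grip_width: 0.0437
grip_force: 25.0
```

It has gone 6 mm down with almost no load, so the flats have met. I continue.

Request:
servo_tool([
  [1,0,0,-0.1,0],
  [1,0,0,-0.2,0],
  [1,0,0,-0.3,0],
  [1,0,0,-0.4,0],
  [1,0,0,-0.4,0],
])

```text
time_s: 10.8
ee_pos: [0.5975, 0.1468, 0.3026]
eef_rot: [3.142, 0.0, -0.1]
force: [-0.2, 1.2, -1.0]
grip_width: 0.0436
grip_force: 25.0
```

Request:
servo_tool([
  [1,0,0,-0.1,0],
  [1,0,0,-0.2,0],
  [1,0,0,-0.3,0],
  [1,0,0,-0.4,0],
  [1,0,0,-0.4,0],
])

```text
time_s: 11.42
ee_pos: [0.5976, 0.1469, 0.2987]
eef_rot: [-3.141, -0.001, -0.1]
force: [2.9, 2.3, 0.7]
grip_width: 0.0435
grip_force: 25.0
```

Request:
servo_tool([
  [1,0,0,-0.1,0],
  [1,0,0,-0.2,0],
  [1,0,0,-0.3,0],
  [1,0,0,-0.3,0],
])

```text
time_s: 11.92
ee_pos: [0.5974, 0.1467, 0.2951]
eef_rot: [3.141, 0.001, -0.101]
force: [1.5, 0.3, -4.1]
grip_width: 0.0438
grip_force: 25.0
```

Request:
servo_tool([
  [1,0,0,-0.1,0],
  [1,0,0,-0.1,0],
  [1,0,0,-0.1,0],
])

```text
time_s: 12.3
ee_pos: [0.5974, 0.1467, 0.2947]
eef_rot: [3.141, 0.0, -0.1]
force: [-0.1, -1.8, -0.5]
grip_width: 0.0437
grip_force: 25.0
```

```bash
python3 - <<'E'
from h import *
for i in range(3):
    c=snap('side','d9'); o=ctrl.get_obs(); print(o['force'],o['ee_pos'],o['grip_width'])
c=snap('scene','s9')
B=np.hstack([cv2.resize(cv2.imread('pics/s9.png')[145:225,380:460],(400,400),interpolation=cv2.INTER_CUBIC),cv2.resize(cv2.imread('pics/d9.png')[190:270,200:280],(400,400),interpolation=cv2.INTER_CUBIC)])
cv2.imwrite('pics/crop9.png',np.clip(B*1.6,0,255).astype(np.uint8))
E
```

```text
[-0.2334696  -1.00323696 -0.14858559] [0.59745156 0.14675164 0.29469696] 0.0438563732263106
[-0.5788205  -0.56986448  0.50293387] [0.59746805 0.14675544 0.2947025 ] 0.04405092314303279
[-0.68814837 -0.4661231   0.79413338] [0.59746098 0.14675793 0.29469677] 0.04331923174206802
```

View pics/crop9.png

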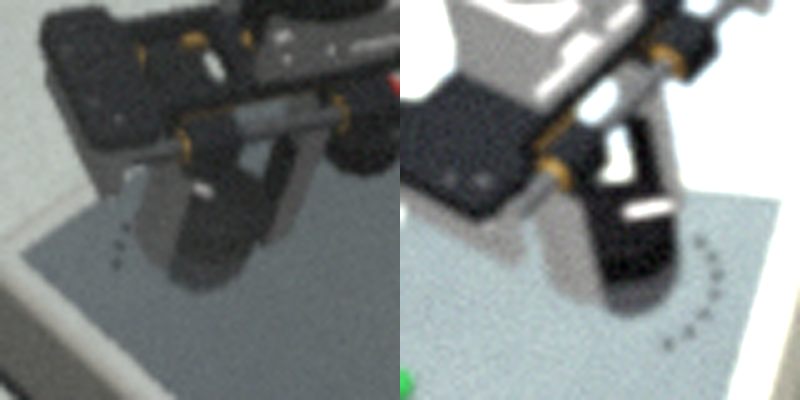

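Both views show the knob low on the spindle, with the TCP at home height. A gentle 2 mm press will confirm it is seated on the collar.

Request:
servo_tool([
  [1,0,0,-0.1,0],
  [1,0,0,-0.2,0],
  [1,0,0,-0.2,0],
  [1,0,0,-0.2,0],
])

```text
time_s: 13.0
ee_pos: [0.5975, 0.1468, 0.2928]
eef_rot: [-3.142, -0.0, -0.1]
force: [-1.6, -1.7, 4.7]
grip_width: 0.0443
grip_force: 25.0
```

The load is about 4.7 N, so the knob is seated on the collar. I ease off, open and retreat.

Request:
servo_tool([
  [1,0,0,0.1,0],
  [1,0,0,0.2,0],
  [0,0,0,0.2,0],
  [0,0,0,0.2,0],
  [0,0,0,0.2,0],
  [0,0,0,0.2,0],
  [0,0,0,0.2,0],
  [0,0,0,2,0],
  [0,0,0,5,0],
  [0,0,0,8,0],
  [0,0,0,8,0],
  [0,0,0,8,0],
])

```text
time_s: 14.5
ee_pos: [0.5973, 0.1468, 0.3725]
eef_rot: [3.142, 0.0, -0.1]
force: [-0.1, -0.4, -0.7]
grip_width: 0.0941
grip_force: 0.0
```

```bash
python3 - <<'E'
from h import *
c=snap('wrist','w10'); o=c['o']; print(o['time_s'],o['ee_pos'],o['force'],o['grip_width'])
s=snap('scene','s10'); d=snap('side','d10')
T=np.eye(4);T[:3,:3]=R.from_euler('xyz',o['eef_rot']).as_matrix();T[:3,3]=o['ee_pos']
def pj(c,p):
    M=np.linalg.inv(T@c['hand_eye']) if 'hand_eye' in c else c['camera_from_world']
    q=M@[*p,1]; r=np.hypot(q[0],q[1]); f=c['fx']*(np.arctan2(r,-q[2])/r if 'hand_eye' in c else -1/q[2])
    return c['cx']+q[0]*f,c['cy']-q[1]*f
B=[]
for x in (s,d,c):
    im=cv2.cvtColor(x['image'],cv2.COLOR_RGB2BGR); h=48 if x is c else 24
    u,v=pj(x,(.597,.1467,.125)); print('expected top centre',u,v); u0,v0=int(u)-h,int(v)-h
    t=cv2.resize(np.clip(im*1.7,0,255).astype(np.uint8)[v0:v0+2*h,u0:u0+2*h],(260,260),interpolation=cv2.INTER_CUBIC)
    k=260/(2*h)
    for r,z,col in ((.0238,.125,(0,255,0)),(.021,.087,(0,255,255))):
        pts=np.array([pj(x,(.597+r*np.cos(a),.1467+r*np.sin(a),z)) for a in np.linspace(0,6.28,40)])
        cv2.polylines(t,[((pts-[u0,v0])*k).astype(int)],True,col,1)
    B.append(t)
cv2.imwrite('pics/crop10.png',np.hstack(B))
u,v=map(int,pj(c,(.597,.1467,.125))); knob(c,(u-50,v-50,u+50,v+50),.125)
E
```

```text
14.5 [0.59733147 0.14675049 0.37248712] [-0.13799584 -0.39047327 -0.65474645] 0.09408003959561888
expected top centre 424.18589345830986 185.72151719166646
expected top centre 241.29768401083354 231.37479612138497
expected top centre 325.34397605098485 220.02262439331764
cen [598.6 145. ] circ (597.3, 143.2) 26.6 w 47.7 octflat deg mod45 40.0 pointer dir (radial,line) (np.float64(-123.86991720579807), np.float64(-57.90396005341785), 238)
```

View pics/crop10.png

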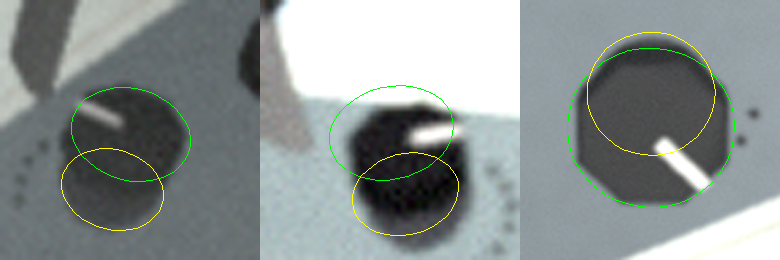

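After release, the wrist crop shows the octagon at the expected size, position and height, upright, with the pointer along the intended direction. The scene crop agrees, while the side view is offset by a few pixels. The gripper is clear, so I hand in.

```bash
python3 -c "
from station import ctrl
print(ctrl.hand_in())"
```

```text
the job is handed in; nothing more can be done
None
```

I put the black knob back on the spindle with the flats aligned, pressed it home (last load read 4.7 N), let go and handed the job in at about 14.7 s; the hand-in gave no verdict, and the side camera showed the knob about 4 pixels off where I expected it, while the wrist and scene views agreed.

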